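# Put away the snap gauge, bushing and basket after a check

## Task

Clear the inspection bench: first lift the arch-shaped snap gauge off the bronze bushing it stands over and drape it over the rail, so that it hangs freely astride the bar between the posts. Then stand that bushing on its wooden block, over the stub post and down flat on the wood, and last hang the basket by its handle on both prongs of the hook stand. Set each thing down without dropping it, and leave the spare bushing, plug gauge and caliper where they lie.

Things in the scene. Friction and masses are not known exactly. Their poses are not given: they have to be found in the camera images.
- gauge: Loose snap gauge, 0.55 kg: grey arch on two steel feet, black grip block on top. 130 mm wide (x), 126 high. Origin: centre of underside, z up. Grip block 56 mm along x, 24 thick along y, z 90 to 126: pinch across y. Legs' inner faces at x +-45; feet 36 mm thick (y), 28 high, 70 apart. Half-turn symmetric. Its centre of mass is 46 mm up. The bushing starts inside the arch.
- gauge_crown (a point): Peak of the underside of the gauge's arch, 90 mm above the feet, 36 mm below the top; axes as the gauge's. The underside is an upside-down V along y, sloping down 24 degrees to either side (x), so it centres itself on a bar.
- bushing: Bronze bushing to be put away, a plain upright tube: outer diameter 56 mm, bore 44 mm, height 50 mm, 0.35 kg (varies); at the start it stands under the gauge. Origin: centre of its underside, z along its axis.
- block: Fixed wooden block 110 x 110 x 20 mm with an upright steel stub post at its middle: diameter 30 mm, 32 mm tall above the wood, top 6 mm tapered. Origin: centre of the underside (table height), z up.
- basket: Loose open steel basket, 0.42 kg, x 100, y 120 mm, walls 4 mm thick, 55 high, two brass blanks fixed inside. Rigid handle: uprights at y +-61 mm carry a straight black bar along y, 14 mm thick (x), 16 high, z 134 to 150. Window under the bar: 116 mm wide, z 55 to 134. Origin: centre of the underside, z up. Half-turn symmetric.
- basket_grip (a point): Middle of the basket's grip bar, 142 mm above the basket's underside; axes as the basket's.
- rail: Fixed rail stand: base plate 100 (x) x 200 (y) x 12 mm, two posts of diameter 16 mm at y +-90 mm, and a level round bar of diameter 18 mm along its y, 200 mm long, axis 150 mm above the table; nothing stands above the bar. Origin: middle of the base's underside.
- rail_mid (a point): Middle of the rail's bar, on its axis; y along the bar, z up. With the gauge hung, gauge_crown is about 10 mm above this point's height.
- hook: Fixed hook stand, base 150 x 130 x 12 mm; a post (diameter 20) at x +50 mm carries two level prongs (diameter 10) at y +-32, axis 180 mm above the table, running to its -x (towards the robot) from x +50 to -75, then turning up to tips at x -88, tops 202 mm above the table. Nothing else is above the prongs; 54 mm free between them. Origin: middle of the base's underside.
- hook_rest (a point): Midway between the prongs, level with their upper surface (185 mm above the table), 75 mm before the post's axis: where the underside of the basket's bar should rest, the bar across both prongs (along this y). Axes as the hook stand's.
- plug_gauge: Bystander: double-ended plug gauge, dark bar with two steel cylinders, 140 mm long (its x), 36 mm high, lying. Origin: centre of its underside. Leave alone.
- spare_bushing: Bystander: another bronze bushing, outer diameter 64 mm, 45 mm high, standing by itself. Origin: centre of its underside. Leave alone.
- caliper: Bystander: digital caliper lying flat, 200 mm long (its x), 14 mm high. Origin: centre of the beam's underside. Leave alone.

How it is judged:
On the way, in this order (a step that is already met when the one before it is completed fails the run):
1. the gauge hangs astride the rail's bar, let go (x of gauge_crown in the frame of rail_mid between -0.02 and 0.02 m and y of gauge_crown in the frame of rail_mid between -0.07 and 0.07 m and z of gauge_crown in the frame of rail_mid between 0.003 and 0.018 m and angle between gauge's own z axis and vertical below 0.3 rad and contact force between gauge and rail above 0.5 N and contact force between the fingers and gauge below 0.1 N), for 0.2 s.
2. the bushing stands on the block over the stub post, let go (horizontal distance between bushing and block below 0.012 m and z of bushing in the frame of block between 0.015 and 0.026 m and angle between bushing's own z axis and vertical below 0.1 rad and contact force between the fingers and bushing below 0.1 N), for 0.2 s.
3. the basket hangs by its handle on the hook's prongs, let go (x of basket_grip in the frame of hook_rest between -0.055 and 0.055 m and y of basket_grip in the frame of hook_rest between -0.032 and 0.032 m and z of basket_grip in the frame of hook_rest between 0 and 0.02 m and angle between basket's own z axis and vertical below 0.3 rad and contact force between basket and hook above 0.5 N and contact force between the fingers and basket below 0.1 N), for 0.2 s.
At the end, for the whole second after the job is handed in: All let go, at rest: gauge hangs on the bar (crown within 20 mm across, 70 mm along, tilt under 0.3 rad); bushing flat on the block, within 12 mm of the post's centre; basket bar lies on the prongs, middle within 55 mm along and 32 mm across of the rest point, tilt under 0.3 rad (all of step 1 and all of step 2 and all of step 3 and linear speed of each of gauge, bushing, basket below 0.05 m/s); the robot touches nothing.
It fails at once if a bystander is moved more than 30 mm (distance of any of plug_gauge, spare_bushing, caliper from where it was at the start of the episode above 0.03 m).
It fails at once if the gauge, bushing or basket is dropped (moves faster than 0.7 m/s, as after a fall of about 25 mm, while not held by the fingers) ((contact force between the fingers and gauge below 0.1 N and linear speed of gauge above 0.7 m/s) or (contact force between the fingers and bushing below 0.1 N and linear speed of bushing above 0.7 m/s) or (contact force between the fingers and basket below 0.1 N and linear speed of basket above 0.7 m/s)).
It also fails if it takes over 72 s, if anything falls off the work surface, if the arm or the gripper's body presses on something with over 40 N, if the wrist force passes 120 N, or if a joint passes its speed limit or range.

## Robot

A 6-joint arm with a two-finger parallel gripper is mounted at the origin on the work surface. World frame = base frame: x ahead of the robot, y to its left, z up, the work surface at z = 0. Lengths are in m, angles in rad, forces in N, time in s.
With the tool pointing down it reaches from about 0.275 to 0.725 m from the base axis. Payload 15.9 kg.
Tool frame: the origin (TCP) lies at the very end of the fingers, on their centre line; the grasp point (between the pads) lies 19 mm behind it; z points along the fingers, y is the line along which they close (so a half turn about z gives the same grasp; the last joint's range is limited). The gripper opens to 85 mm and grips with 20 to 120 N. Pads are 22 mm wide; open, the fingers measure 114 mm over their backs; the gripper's body (76 mm by 85 mm) begins 54 mm behind the grasp point. The pads swing forward as they close: fully open they stand 13 mm farther back than shut.
Start: joints at [1.251, 0.213, -0.034, 1.323, 0, 1.571], TCP at [0.157, 0.475, 0.231] pointing down, gripper open.
Joint ranges: [-2.98, 2.98], [-0.74, 1.72], [-1.14, 1.35], [-2.1, 2.04], [-1.57, 1.44], [-3.14, 3.14]. Speed limits (rad/s): [1.89, 1.89, 2.39, 2.57, 3.14, 3.14].

## Interface

Orientations are given as a unit quaternion [x, y, z, w].
In Python, from plant import * gives the robot as it stands. The module is installed in compiled form; this text tells all that it offers.
- The arm moves only by the shell command python3 -m handwheel 'ROWS' [FORCE]. ROWS is text: rows parted by semicolons, each of 7 numbers parted by spaces: the shift along the tool's x, y, z in mm, then the turn, a rotation vector about the tool's x, y, z in degrees, then the closure in counts, from 0 (fully open) to 255 (shut). In form: dx dy dz wx wy wz grip; .... A call has 1 to 8 rows; each row is the pose to reach, as a shift and turn from the pose commanded when the call began, along the tool's axes at that moment; what a row does not reach only later rows make up. A row lasts 1/8 s, in which the tool goes at most 62.5 mm and 10.7 degrees, less where a joint would pass 70% of its speed; a pose out of reach is approached as far as the arm can. A call with a gripper value outside its range is refused whole. The fingers move at their own pace and stop on an object; FORCE is the grip in N (left out, the last holds). Time passes only in rows, so rows that repeat a pose let the fingers close. It gives the time, the measured TCP pose, the force, the opening and the grip force at its end, in the units of the state.
- state(): the state, without advancing time (a new reading comes with each control period).
- grab_frame(name): name is "side" or "top"; returns a dict with "img" (384x512x3 uint8, red, green, blue), "fx", "fy", "cx", "cy" (pixels), "D" ([k1, k2, p1, p2, k3] as OpenCV has them; the pictures are not rectified), "world_from_camera" (4x4, takes a point from camera to world coordinates). Camera axes: x right, y down, z forward; pixel columns grow to the right and rows downward; lengths in m; the calibration is good to about 2 mm. A picture is of the moment at which its call begins. There is no depth.
- close_job(): hands the job in; it is judged then, once.
The state is a dict: "clock": time; "q": joint angles; "dq": joint speeds; "effort": joint torques, N m; "ee_pos": TCP position; "eef_rot": TCP orientation; "ft_force": force on the tool from outside, world axes, zero at the start; "torque": the same for the moment, N m; "finger_gap": finger opening in m; "grasp_force": force on a finger pad.
Only numpy, scipy, OpenCV 4.12 (cv2) and the standard library are available. Lean on these libraries where they do the work, as an engineer would, in place of code of your own. Each camera call takes 0.05 s, during which the arm holds its last target. There are 200 camera calls.

## Working session

There is one attempt and no reset: what is moved stays moved. The work goes in short steps, Python scripts to look and compute and a shell command to move; the robot and the scene stay as the last step left them, time stands still between calls to the robot, and variables do not carry over. Pictures are saved under pics/ and viewed, at most 10 in all, crops included, and the job is handed in when it is done.

```bash
mkdir -p pics; cat > h.py <<'E'
from plant import *
import numpy as np, cv2
from scipy.spatial.transform import Rotation as R
def snap(n,fn=None):
    f=grab_frame(n)
    if fn: cv2.imwrite('pics/'+fn,f['img'][...,::-1])
    return f
def ray(f,uv):
    K=np.array([[f['fx'],0,f['cx']],[0,f['fy'],f['cy']],[0,0,1]])
    p=cv2.undistortPoints(np.array(uv,float).reshape(-1,1,2),K,np.array(f['D'])).reshape(-1,2)
    T=np.array(f['world_from_camera']); d=np.c_[p,np.ones(len(p))]@T[:3,:3].T
    return T[:3,3],d
def onz(f,uv,z):
    o,d=ray(f,uv); return o+d*((z-o[2])/d[:,2])[:,None]
E
python3 - <<'E'
from h import *
for n in('top','side'):
    f=snap(n,n+'0.png'); np.save(n+'0.npy',f,allow_pickle=True); print(n,np.round(f['world_from_camera'],3).tolist(),f['fx'],f['cx'],f['cy'])
s=state();print(s)
E
```

```text
top [[0.01, -0.991, 0.136, 0.413], [-1.0, -0.009, 0.014, -0.1], [-0.013, -0.136, -0.991, 1.339], [0.0, 0.0, 0.0, 1.0]] 399.62571944493726 259.4637190255442 190.40496150557541
side [[0.961, -0.169, 0.221, 0.358], [-0.277, -0.525, 0.805, -1.009], [-0.02, -0.834, -0.551, 0.731], [0.0, 0.0, 0.0, 1.0]] 394.5139773456424 265.0355034495384 194.96673092920022
{'clock': 0.1, 'q': array([ 1.25099208e+00,  2.13321584e-01, -3.49751138e-02,  1.32350608e+00,
        1.31444580e-05,  1.57081423e+00]), 'dq': array([ 2.80098130e-05, -4.36526251e-04,  2.71507935e-03,  2.89643688e-04,
        7.38891462e-04,  2.28452735e-03]), 'effort': array([-7.26043509e-04, -6.87243462e+01,  4.87807703e+01,  1.20399185e-02,
       -4.13265309e-05, -4.04607931e-05]), 'ee_pos': array([0.1570912 , 0.47436224, 0.23086676]), 'eef_rot': array([ 1.59230399e-01,  9.87241321e-01, -4.95761608e-04, -8.66085442e-05]), 'ft_force': array([-1.14465237,  0.79889395, -0.26979964]), 'torque': array([-0.01929118,  0.00324973,  0.00782459]), 'grasp_force': 0.0, 'finger_gap': 0.08565630572989082}
```

View pics/top0.png

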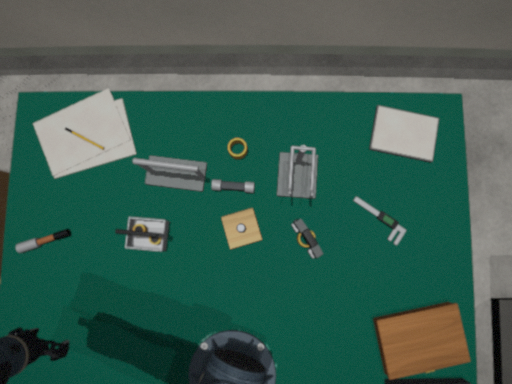

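View pics/side0.png

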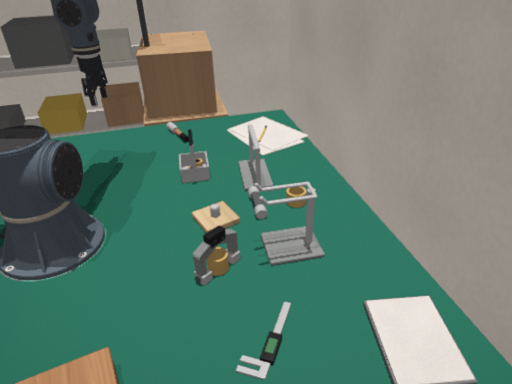

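The top view shows the gauge over the bushing at about (307,238), the block (241,229), the basket (147,235), the rail (bar 135–197,165) and the hook (298,173). The plug gauge is at (233,186), the spare bushing at (237,148) and the caliper at (380,218). The side view confirms this layout. Next I'll zoom in on the crops for corner points.

```bash
python3 - <<'E'
import cv2
a=cv2.imread('pics/top0.png')[130:270,115:335]; 
cv2.imwrite('pics/topz.png',cv2.resize(a,None,fx=3.6,fy=3.6,interpolation=cv2.INTER_CUBIC))
a=cv2.imread('pics/side0.png')[115:285,165:335]; 
cv2.imwrite('pics/sidez.png',cv2.resize(a,None,fx=3.5,fy=3.5,interpolation=cv2.INTER_CUBIC))
E
```

```text
(no output)
```

View pics/topz.png

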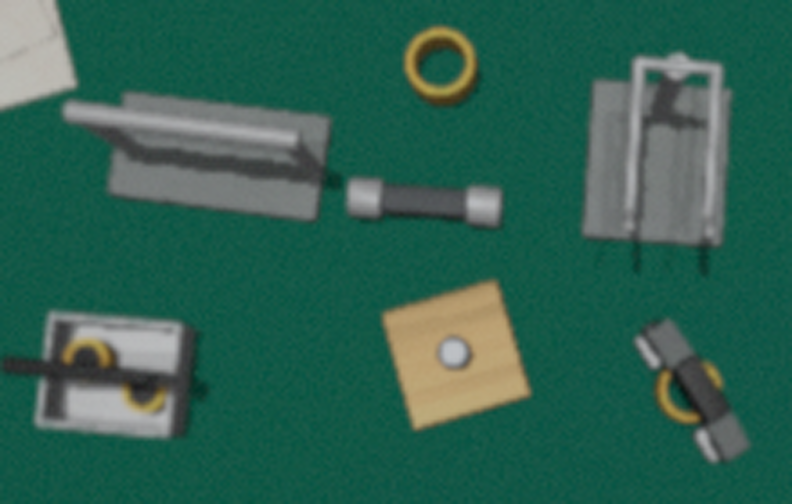

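View pics/sidez.png

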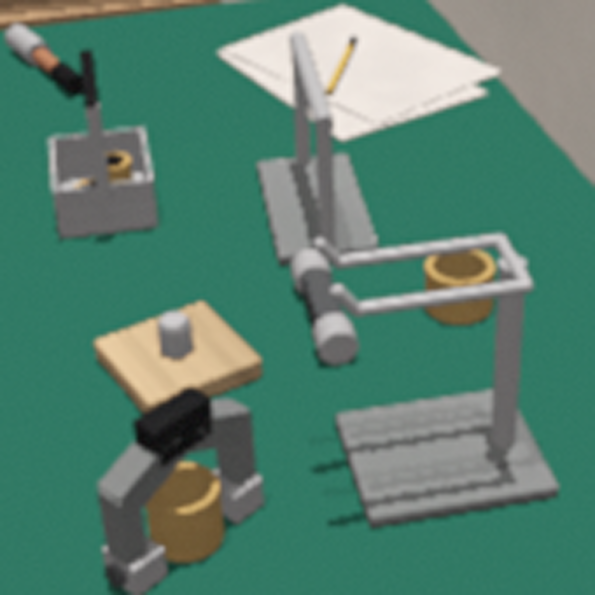

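The zoomed top view gives these pixels. Gauge grip block: centre (703,389), long axis from (683,358) to (720,420). Post top: (453,352). Rail bar: (65,111)–(298,140). Hook prongs: x≈635 and 713. Basket bar: (3,364)–(190,378). Bushing ring: centre about (690,389). The zoomed side view shows the gauge's grip block centred near (174,424) and its feet at (135,565) and (242,497).

```bash
cat > m.py <<'E'
from h import *
f=np.load('top0.npy',allow_pickle=True).item(); g=np.load('side0.npy',allow_pickle=True).item()
T=lambda p:(np.array(p,float)+.5)/3.6-.5+[115,130]
S=lambda p:(np.array(p,float)+.5)/3.5-.5+[165,115]
def t(n,p,z): print(n,np.round(onz(f,T(p),z)[:,:2]*1e3,1).tolist())
def s(n,p,z): print(' side',n,np.round(onz(g,S(p),z)[:,:2]*1e3,1).tolist())
t('grip',[[703,389],[683,358],[720,420]],.126)
s('grip corners far-r,near-r,near-l,far-l',[[188,391],[210,397],[160,433],[138,427]],.126)
t('post',[[453,352]],.052); s('post',[[174,318]],.052)
t('block corners',[[497,280],[530,393],[415,430],[382,313]],.02)
t('rail bar',[[65,111],[298,140]],.15); t('rail base',[[125,93],[330,117],[316,219],[108,193]],.012)
s('rail bar ends',[[300,40],[318,110]],.15)
t('hook base',[[595,80],[731,90],[722,244],[583,236]],.012)
t('prongs L,R',[[640,62],[630,228],[717,68],[709,232]],.18)
s('prong tips(z.195)',[[320,240],[340,292]],.198)
t('bar',[[3,364],[190,378]],.15); t('rim',[[50,312],[190,322],[182,437],[36,428]],.055)
s('bar top ends',[[86,52],[91,100]],.15)
s('basket rim',[[50,140],[149,129],[156,178],[56,188]],.055)
# bushing mask
im=f['img']; hsv=cv2.cvtColor(im,cv2.COLOR_RGB2HSV)
m=cv2.inRange(hsv,(15,110,60),(32,255,255)); m[:, :290]=0; m[:,330:]=0; m[:215]=0; m[265:]=0
ys,xs=np.nonzero(m); (c,r)=cv2.minEnclosingCircle(np.c_[xs,ys].astype(np.float32)); print(len(xs),c,r,onz(f,[c],.05))
im=g['img']; hsv=cv2.cvtColor(im,cv2.COLOR_RGB2HSV)
t('bush ring',[[690,389]],.05); s('bush top',[[186,490]],.05)
E
python3 m.py
```

```text
grip [[437.4, -236.9], [463.2, -220.3], [411.8, -251.0]]
 side grip corners far-r,near-r,near-l,far-l [[450.4, -226.3], [464.0, -237.8], [423.5, -266.6], [410.0, -255.6]]
post [[469.6, -22.4]]
 side post [[468.7, -26.1]]
block corners [[537.6, -59.9], [434.5, -91.3], [399.9, 13.0], [506.1, 45.4]]
rail bar [[666.1, 306.2], [642.2, 105.5]]
rail base [[713.2, 296.5], [691.1, 99.9], [593.9, 110.2], [616.9, 307.9]]
 side rail bar ends [[666.2, 292.8], [642.0, 129.7]]
hook base [[728.5, -149.8], [720.0, -278.0], [573.7, -268.2], [580.1, -139.1]]
prongs L,R [[704.1, -180.6], [565.8, -172.3], [699.6, -244.2], [563.1, -236.5]]
 side prong tips(z.195) [[565.0, -170.9], [560.5, -241.3]]
bar [[450.8, 347.4], [441.4, 189.2]]
rim [[501.2, 342.5], [493.7, 214.3], [391.3, 217.5], [397.2, 349.9]]
 side bar top ends [[449.3, 334.3], [440.1, 219.5]]
 side basket rim [[399.6, 337.0], [504.2, 329.1], [493.8, 219.4], [394.9, 230.4]]
69 (305.6373596191406, 237.8351593017578) 8.83027458190918 [[ 0.43838237 -0.23174769  0.05      ]]
bush ring [[438.8, -233.9]]
 side bush top [[439.1, -243.6]]
```

```bash
cat > go.py <<'E'
import sys
from h import *
x,y,z,yaw=map(float,sys.argv[1:5])  # mm, deg of tool y axis in world
s=state(); r=R.from_quat(s['eef_rot']); a=np.radians(yaw)
Y=np.array([np.cos(a),np.sin(a),0]); Z=np.array([0,0,-1.]); t=R.from_matrix(np.c_[np.cross(Y,Z),Y,Z])
print('shift',np.round(r.inv().apply(np.array([x,y,z])-s['ee_pos']*1e3),1),'turn',np.round((r.inv()*t).as_rotvec(degrees=True),1),'t',s['clock'])
E
cat >> m.py <<'E'
print('--')
for n,F,box,z in(('top',f,(290,330,215,265),.126),('side',g,(195,235,215,250),.126)):
    im=F['img'].astype(int); a=im.max(2)<70
    if n=='top': print(np.sort(im.max(2)[230:246,300:315].ravel())[::12])
    m=np.zeros(a.shape,bool); m[box[2]:box[3],box[0]:box[1]]=a[box[2]:box[3],box[0]:box[1]]
    n_,l,st,c=cv2.connectedComponentsWithStats(m.astype(np.uint8)); k=1+st[1:,4].argmax(); ys,xs=np.nonzero(l==k)
    r=cv2.minAreaRect(np.c_[xs,ys].astype(np.float32)); w=onz(F,cv2.boxPoints(r),z)[:,:2]*1e3
    print(n,st[k],c[k],r,w.round(1).tolist(),'c',onz(F,[c[k]],z)[0,:2]*1e3)
E
python3 m.py | sed -n '/--/,$p'; python3 go.py 437 -239 260 123
```

```text
--
[ 26  36  44  56  60  62  64  66  67  68  70  70  73  76  84  90  99 111
 127 143]
top [301 229  17  20 146] [308.8630137 238.8630137] ((308.39703369140625, 238.33822631835938), (18.330463409423828, 11.044296264648438), 57.52880859375) [[449.5, -203.5], [467.6, -231.7], [421.4, -261.1], [403.5, -233.0]] c [ 433.89724456 -233.72152947]
side [203 226  24  24 335] [214.91343284 236.87164179] ((215.51686096191406, 236.927001953125), (16.747966766357422, 23.849952697753906), 57.9946174621582) [[403.1, -251.5], [459.3, -216.9], [469.2, -278.4], [415.2, -309.0]] c [ 434.94944839 -264.36224599]
shift [-490.  -589.2  -28.5] turn [ -0.1  -0.  -51.3] t 0.1
```

```bash
python3 -m handwheel '-60 -72 -4 0 0 -6 0; -120 -144 -8 0 0 -12 0; -180 -216 -12 0 0 -18 0; -240 -288 -16 0 0 -25 0; -300 -360 -20 0 0 -32 0; -360 -432 -22 0 0 -38 0; -430 -510 -25 0 0 -45 0; -490 -589 -28 0 0 -50 0'; python3 go.py 437 -239 160 122
```

```text
clock: 1.1
ee_pos: [0.3313, 0.038, 0.2499]
eef_rot: [-0.268, 0.963, 0.0, 0.0]
ft_force: [1.0, 0.8, 0.9]
finger_gap: 0.0854
grasp_force: 0.0
shift [  52.8 -291.7   89.9] turn [-0.   0.  -0.9] t 1.1
```

```bash
python3 -m handwheel '10 -60 0 0 0 0 0; 20 -120 0 0 0 0 0; 32 -180 0 0 0 0 0; 42 -240 0 0 0 0 0; 50 -285 0 0 0 0 0; 50 -285 0 0 0 0 0; 50 -285 0 0 0 0 0'; python3 go.py 437 -239 97 122; python3 - <<'E'
from h import *
for n in('top','side'): snap(n,n+'1.png')
a=cv2.imread('pics/side1.png')[60:310,150:350]; b=cv2.imread('pics/top1.png')[170:300,230:370]
cv2.imwrite('pics/v1.png',np.hstack([cv2.resize(a,(400,500)),cv2.resize(b,(400,371)) if 0 else cv2.copyMakeBorder(cv2.resize(b,(400,371)),0,129,0,0,cv2.BORDER_CONSTANT)]))
E
```

```text
clock: 1.98
ee_pos: [0.4344, -0.2301, 0.2495]
eef_rot: [-0.267, 0.964, 0.0, -0.0]
ft_force: [0.1, 0.5, 0.0]
finger_gap: 0.0855
grasp_force: 0.0
shift [  2.3  -9.1 152.5] turn [ 0.1 -0.  -1.1] t 1.975
```

View pics/v1.png

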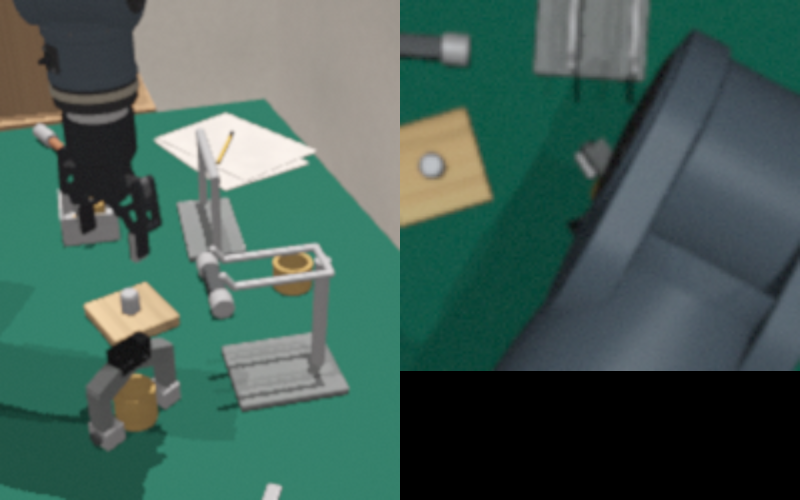

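The gripper is open above the gauge, at side-crop (114,240) over the grip block at (129,345), and nothing is in the way. I'll lower it and grasp.

```bash
python3 -m handwheel '2 -9 50 0 0 -1 0; 2 -9 100 0 0 -1 0; 2 -9 135 0 0 -1 0; 2 -9 152 0 0 -1 0; 2 -9 152 0 0 -1 0; 2 -9 152 0 0 -1 0' 50; python3 go.py 437 -239 97 122
```

```text
clock: 2.82
ee_pos: [0.4381, -0.239, 0.0989]
eef_rot: [-0.275, 0.961, -0.0, 0.0]
ft_force: [-0.5, -0.5, -0.3]
finger_gap: 0.0858
grasp_force: 0.0
shift [1.  0.6 1.9] turn [-0.1  0.  -0. ] t 2.825
```

```bash
python3 -m handwheel '0 0 0 0 0 0 120; 0 0 0 0 0 0 180; 0 0 0 0 0 0 255; 0 0 0 0 0 0 255; 0 0 0 0 0 0 255; 0 0 0 0 0 0 255' 60;python3 -m handwheel '0 0 -4 0 0 0 255; 0 0 -10 0 0 0 255; 0 0 -20 0 0 0 255; 0 0 -20 0 0 0 255' ; python3 - <<'E'
from h import *
for n in('top','side'): snap(n,n+'2.png')
cv2.imwrite('pics/v2.png',cv2.resize(cv2.imread('pics/side2.png')[190:290,170:290],(600,500)))
E
```

```text
clock: 3.58
ee_pos: [0.4377, -0.2392, 0.0981]
eef_rot: [-0.275, 0.961, -0.0, 0.0]
ft_force: [-1.8, 1.1, 5.8]
finger_gap: 0.0231
grasp_force: 59.4
clock: 4.08
ee_pos: [0.4382, -0.2395, 0.1187]
eef_rot: [-0.275, 0.961, -0.001, 0.001]
ft_force: [-0.1, -0.0, -5.5]
finger_gap: 0.0231
grasp_force: 59.3
```

View pics/v2.png

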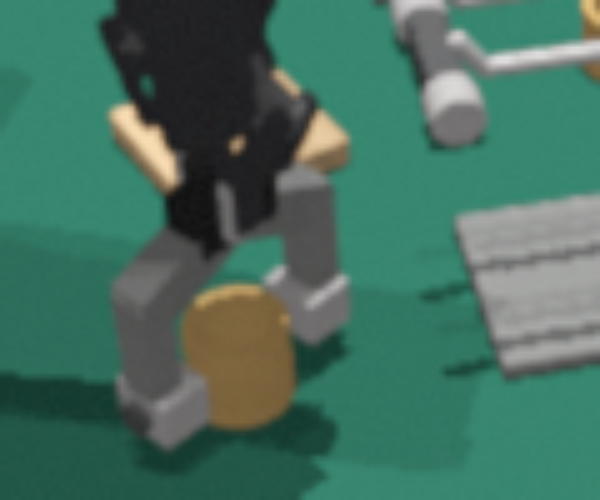

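The gauge is held and level, with its feet clear around side-crop (165,410) and (312,310), and the bushing stays standing. I'll raise it and carry it to the rail.

```bash
python3 -m handwheel '0 0 -50 0 0 0 255; 0 0 -100 0 0 0 255; 0 0 -158 0 0 0 255; 0 0 -158 0 0 0 255; 0 0 -158 0 0 0 255'; python3 go.py 480 -20 277 100;python3 go.py 654 206 277 83.2
```

```text
clock: 4.8
ee_pos: [0.4374, -0.2391, 0.2747]
eef_rot: [-0.275, 0.961, 0.0, -0.0]
ft_force: [-0.3, -0.7, -7.0]
finger_gap: 0.0229
grasp_force: 61.7
shift [-152.   163.4   -2.3] turn [ 0.1 -0.  21.9] t 4.8
shift [-419.3  263.2   -2.3] turn [ 0.  -0.1 38.7] t 4.8
```

```bash
python3 -m handwheel '-25 30 -2 0 0 4 255; -60 65 -2 0 0 9 255; -95 105 -2 0 0 14 255; -135 145 -2 0 0 19 255; -180 170 -2 0 0 22 255; -225 190 -2 0 0 25 255; -270 205 -2 0 0 28 255; -315 225 -2 0 0 31 255'; python3 go.py 654 206 277 83.2
```

```text
clock: 5.8
ee_pos: [0.586, 0.1195, 0.2755]
eef_rot: [-0.007, 1.0, -0.0, -0.002]
ft_force: [0.4, 0.7, -4.5]
finger_gap: 0.0227
grasp_force: 62.2
shift [-69.2  85.5  -1.8] turn [-0.1 -0.2  7.6] t 5.8
```

```bash
python3 -m handwheel '-20 25 0 0 0 2 255; -40 50 0 0 0 5 255; -60 70 0 0 0 6 255; -60 70 0 0 0 6 255; -60 70 0 0 0 6 255; -60 70 0 0 0 6 255'; python3 go.py 654 206 277 83.2;  python3 - <<'E'
from h import *
for n in('top','side'): snap(n,n+'3.png')
a=cv2.imread('pics/side3.png')[80:260,150:310]; b=cv2.imread('pics/top3.png')[110:270,115:275]
cv2.imwrite('pics/v3.png',np.hstack([cv2.resize(a,(400,450)),cv2.resize(b,(400,450))]))
E
```

```text
clock: 6.55
ee_pos: [0.6443, 0.1887, 0.2776]
eef_rot: [0.044, 0.999, -0.0, -0.0]
ft_force: [0.2, 0.7, -5.7]
finger_gap: 0.0233
grasp_force: 62.3
shift [-8.1 18.1  0.5] turn [-0.  -0.   1.7] t 6.55
```

View pics/v3.png

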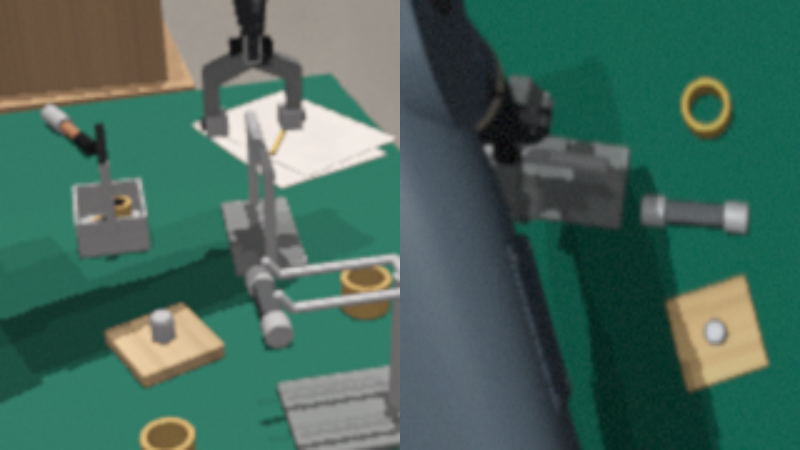

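The gauge hangs level above the rail in the side view: its feet are at crop (216,134) and (292,128), and the bar's near end is at (255,140). I'll check the gauge's offset across the bar.

```bash
python3 - <<'E'
from h import *
g=np.load('side0.npy',allow_pickle=True).item()
P=np.array([[204,133],[228,132],[281,128],[304,126]])/2.5+[150,80]
w=onz(g,P,.18)[:,:2]*1e3; print(w.round(1),w.mean(0))
E
python3 go.py 654 206 220 83.2
```

```text
[[576.3 188.8]
 [607.5 181.7]
 [678.2 171.4]
 [709.3 167.7]] [642.84269432 177.41877085]
shift [-8.  18.  58.1] turn [0.  0.  1.7] t 6.65
```

```bash
python3 -m handwheel '-9 18 0 0 0 2 255; -9 18 0 0 0 2 255; -9 18 0 0 0 2 255; -9 18 30 0 0 2 255; -9 18 60 0 0 2 255; -9 18 85 0 0 2 255; -9 18 95 0 0 2 255; -9 18 95 0 0 2 255'; python3 go.py 654 206 168 83.2;  python3 - <<'E'
from h import *
for n in('side',): snap(n,n+'4.png')
cv2.imwrite('pics/v4.png',cv2.resize(cv2.imread('pics/side4.png')[80:220,200:320],(600,700))[:600])
E
```

```text
clock: 7.65
ee_pos: [0.6551, 0.2061, 0.183]
eef_rot: [0.062, 0.998, -0.0, -0.0]
ft_force: [0.2, -0.2, -6.3]
finger_gap: 0.023
grasp_force: 62.3
shift [ 1.  -0.2 15. ] turn [-0.  -0.  -0.3] t 7.65
```

View pics/v4.png

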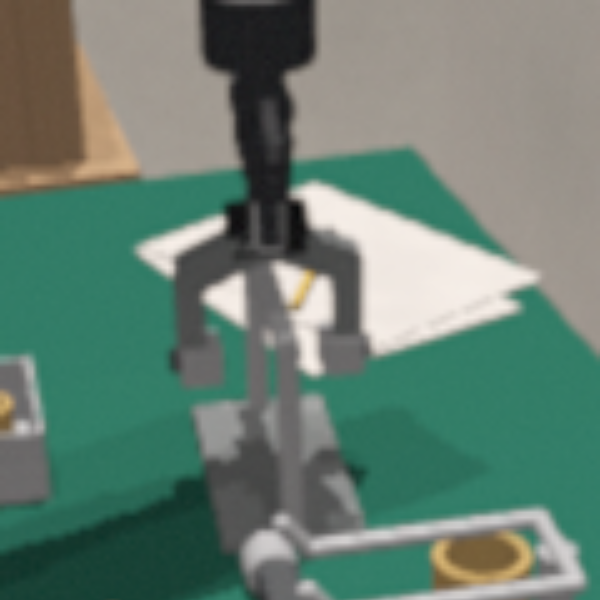

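The gauge is astride the bar: feet at (200,360) and (345,355) on either side of the bar end at (280,330). I'll lower the last 15 mm until it makes contact.

```bash
python3 -m handwheel '0 0 8 0 0 0 255; 0 0 12 0 0 0 255; 0 0 14 0 0 0 255; 0 0 14 0 0 0 255; 0 0 14 0 0 0 255';python3 go.py 654 206 168 83.2
```

```text
clock: 8.32
ee_pos: [0.6554, 0.2065, 0.169]
eef_rot: [0.062, 0.998, 0.0, 0.0]
ft_force: [-0.5, 0.6, -6.9]
finger_gap: 0.0229
grasp_force: 62.3
shift [ 1.3 -0.7  1. ] turn [ 0.   0.  -0.3] t 8.325
```

```bash
python3 -m handwheel '0 0 1 0 0 0 255; 0 0 2 0 0 0 255; 0 0 2 0 0 0 255; 0 0 2 0 0 0 255'
```

```text
clock: 8.82
ee_pos: [0.6556, 0.2065, 0.1682]
eef_rot: [0.062, 0.998, 0.0, 0.001]
ft_force: [-4.1, -0.2, 7.5]
finger_gap: 0.0229
grasp_force: 64.4
```

```bash
python3 -m handwheel '0 0 1 0 0 0 240; 0 0 1 0 0 0 150; 0 0 1 0 0 0 80; 0 0 1 0 0 0 0; 0 0 1 0 0 0 0; 0 0 1 0 0 0 0; 0 0 -30 0 0 0 0; 0 0 -80 0 0 0 0';python3 -m handwheel '0 0 -40 0 0 0 0; 0 0 -80 0 0 0 0; 0 0 -80 0 0 0 0'
python3 - <<'E'
from h import *
for n in('top','side'): snap(n,n+'5.png')
a=cv2.imread('pics/side5.png')[80:260,150:310]; b=cv2.imread('pics/top5.png')[110:270,115:335]
cv2.imwrite('pics/v5.png',np.hstack([cv2.resize(a,(320,360)),cv2.resize(b,(480,360))]))
E
python3 go.py 438 -236 150 -30
```

```text
clock: 9.82
ee_pos: [0.6545, 0.2062, 0.2464]
eef_rot: [0.062, 0.998, -0.001, -0.001]
ft_force: [0.5, 0.9, 0.9]
finger_gap: 0.0858
grasp_force: 0.0
clock: 10.2
ee_pos: [0.656, 0.2067, 0.3292]
eef_rot: [0.062, 0.998, 0.001, 0.002]
ft_force: [0.7, 0.3, -0.0]
finger_gap: 0.0854
grasp_force: 0.0
shift [ 162.  -466.1  176.8] turn [1.000e-01 0.000e+00 1.129e+02] t 10.3
```

View pics/v5.png

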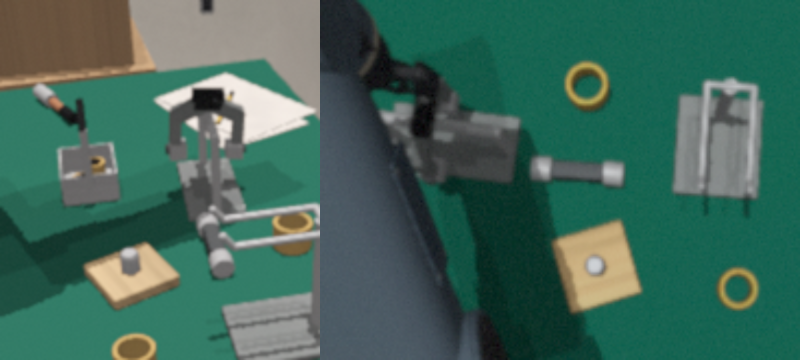

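The gauge hangs astride the bar, with its grip block at side-crop (207,98) and its legs either side. The bushing is now uncovered at top-crop (738,289). I'll measure it with a colour mask in both views.

```bash
cat > bush.py <<'E'
from h import *
import sys
t,s_=sys.argv[1:3]
f=np.load('top0.npy',allow_pickle=True).item(); g=np.load('side0.npy',allow_pickle=True).item()
for n,F,fn,box in(('top',f,t,(290,330,215,265)),('side',g,s_,(195,240,235,285))):
    im=cv2.imread('pics/'+fn); hsv=cv2.cvtColor(im,cv2.COLOR_BGR2HSV); a=cv2.inRange(hsv,(12,90,50),(32,255,255))
    m=np.zeros_like(a); m[box[2]:box[3],box[0]:box[1]]=a[box[2]:box[3],box[0]:box[1]]
    c=max(cv2.findContours(m,cv2.RETR_EXTERNAL,cv2.CHAIN_APPROX_NONE)[0],key=len)
    x,y,w,h=cv2.boundingRect(c); print(n,(x,y,w,h))
    if n=='top':
        e=cv2.fitEllipse(c); print(e,onz(F,[e[0]],.05)*1e3, onz(F,[e[0]],.045)*1e3)
    else:
        # bottom-most silhouette point -> near base edge; left/right extents -> mid column
        print(onz(F,[[x+w/2-.5,y+h-.5]],0)*1e3, onz(F,[[x-.5,y+h/2],[x+w-.5,y+h/2]],.025)*1e3)
E
python3 bush.py top5.png side5.png
```

```text
top (297, 229, 18, 19)
((305.8800048828125, 237.9183807373047), (17.286392211914062, 17.6969051361084), 173.22862243652344) [[ 438.12360519 -232.52434346   50.        ]] [[ 438.22020802 -233.03661862   45.        ]]
side (206, 247, 23, 28)
[[ 4.29341999e+02 -2.61978946e+02 -1.11022302e-13]] [[ 406.99841071 -230.20403253   25.        ]
 [ 464.35806628 -248.03734149   25.        ]]
```

```bash
python3 go.py 438 -234 150 62; python3 go.py 480 60 250 62
```

```text
shift [ 162.2 -464.1  176.8] turn [ 0.   0.1 20.9] t 10.3
shift [ 156.5 -167.1   77. ] turn [ 0.   0.1 20.9] t 10.3
```

```bash
python3 -m handwheel '20 -55 0 0 0 4 0; 40 -110 0 0 0 8 0; 60 -165 0 0 0 12 0; 80 -220 0 0 0 15 0; 100 -280 10 0 0 18 0; 120 -340 25 0 0 20 0; 140 -400 40 0 0 21 0; 162 -464 55 0 0 21 0'; python3 go.py 438 -234 200 62; python3 -m handwheel '0 0 0 0 0 0 0; 0 0 0 0 0 0 0';python3 go.py 438 -234 200 62
```

```text
clock: 11.3
ee_pos: [0.4468, -0.2127, 0.2764]
eef_rot: [0.242, 0.97, 0.0, -0.0]
ft_force: [1.1, -1.1, -0.3]
finger_gap: 0.0853
grasp_force: 0.0
shift [ -2.3 -23.   76.4] turn [-0.  -0.  -0.1] t 11.3
clock: 11.55
ee_pos: [0.4482, -0.2112, 0.2771]
eef_rot: [0.243, 0.97, 0.0, -0.0]
ft_force: [0.4, 0.6, 0.6]
finger_gap: 0.0852
grasp_force: 0.0
shift [ -1.8 -25.   77.1] turn [ 0.  -0.  -0.1] t 11.55
```

```bash
python3 -m handwheel '-2 -25 0 0 0 0 0; -2 -25 60 0 0 0 0; -2 -25 120 0 0 0 0; -2 -25 175 0 0 0 0; -2 -25 200 0 0 0 0; -2 -25 200 0 0 0 0'; python3 go.py 438 -234 13 62
```

```text
clock: 12.3
ee_pos: [0.4381, -0.2326, 0.0761]
eef_rot: [0.241, 0.97, 0.0, -0.001]
ft_force: [-0.2, -0.4, 0.5]
finger_gap: 0.0855
grasp_force: 0.0
shift [-0.8 -1.2 63.1] turn [ 0.  -0.2  0.1] t 12.3
```

```bash
python3 -m handwheel '-1 -1 30 0 0 0 0; -1 -1 50 0 0 0 0; -1 -1 62 0 0 0 0; -1 -1 62 0 0 0 0; -1 -1 62 0 0 0 60; -1 -1 62 0 0 0 120; -1 -1 62 0 0 0 200; -1 -1 62 0 0 0 255' 40;  python3 -m handwheel '0 0 0 0 0 0 255; 0 0 0 0 0 0 255;0 0 -5 0 0 0 255; 0 0 -40 0 0 0 255; 0 0 -80 0 0 0 255; 0 0 -80 0 0 0 255';python3 go.py 469.5 -23 95 62
```

```text
clock: 13.3
ee_pos: [0.4396, -0.2362, 0.0167]
eef_rot: [0.242, 0.97, -0.0, 0.001]
ft_force: [-3.9, 0.7, 13.2]
finger_gap: 0.0557
grasp_force: 39.9
clock: 14.05
ee_pos: [0.4406, -0.2367, 0.0984]
eef_rot: [0.242, 0.97, -0.001, 0.002]
ft_force: [0.4, 0.4, -3.4]
finger_gap: 0.0553
grasp_force: 44.2
shift [ 75.  202.1   3. ] turn [-0.   0.3 -0.1] t 14.05
```

```bash
python3 -m handwheel '20 55 0 0 0 0 255; 40 110 0 0 0 0 255; 60 160 0 0 0 0 255; 75 202 0 0 0 0 255; 75 202 0 0 0 0 255; 75 202 0 0 0 0 255';python3 go.py 469.5 -23 95 62; python3 - <<'E'
from h import *
for n in('top','side'): snap(n,n+'6.png')
cv2.imwrite('pics/v6.png',cv2.resize(cv2.imread('pics/side6.png')[150:250,170:270],(600,600),interpolation=cv2.INTER_CUBIC))
E
```

```text
clock: 14.8
ee_pos: [0.4673, -0.0224, 0.0949]
eef_rot: [0.242, 0.97, -0.0, -0.0]
ft_force: [0.1, -0.7, -3.7]
finger_gap: 0.0559
grasp_force: 44.6
shift [-2.2  0.5 -0.1] turn [-0. -0. -0.] t 14.8
```

View pics/v6.png

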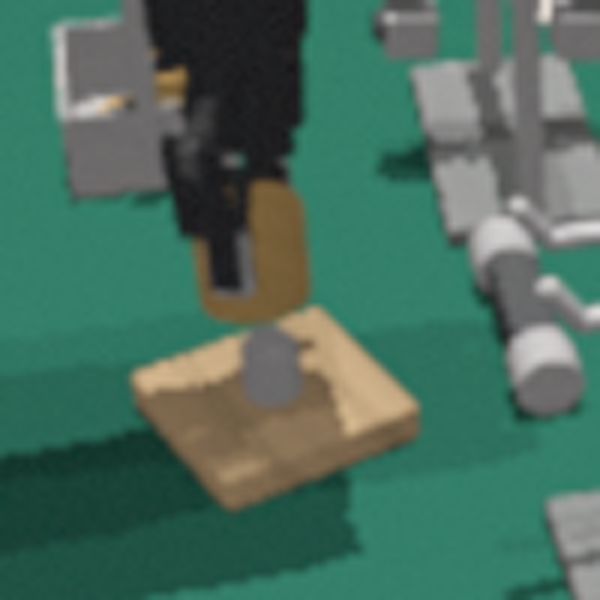

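This is my tenth and last picture. The bushing is held upright above the post: its sides are at columns 200–310 and its bottom edge at (253,320). The post is at columns 243–301, with its foot at (270,410).

```bash
python3 - <<'E'
from h import *
g=np.load('side0.npy',allow_pickle=True).item()
S=lambda p:(np.array(p,float)+.5)/6-.5+[170,150]
v=np.array([.26,.96])
for zb in(.076,.079,.082):
    p=onz(g,S([[253,320]]),zb)[0,:2]; c=p*1e3+28*np.array([(p-g['world_from_camera'][:2,3])/np.linalg.norm(p-g['world_from_camera'][:2,3])])
    w=onz(g,S([[200,268],[310,262]]),zb+.025)[:,:2]*1e3; print(zb,c,w,w.mean(0))
p=onz(g,S([[270,409]]),.02)[0,:2];d=p-g['world_from_camera'][:2,3]; print('post',p*1e3+15*d/np.linalg.norm(d), onz(g,S([[243,370],[301,370]]),.036)[:,:2]*1e3, onz(g,S([[272,338]]),.052)*1e3)
E
```

```text
0.076 [[462.70937594 -17.47579605]] [[438.71439167 -29.80635965]
 [490.98819534 -41.01060011]] [464.8512935  -35.40847988]
0.079 [[462.24439492 -21.88731721]] [[438.33122792 -34.46677188]
 [490.35615986 -45.61766977]] [464.34369389 -40.04222083]
0.082 [[461.7794139  -26.29883838]] [[437.94806418 -39.12718411]
 [489.72412438 -50.22473944]] [463.83609428 -44.67596177]
post [464.92159672 -29.16467038] [[453.63803489 -29.09131114]
 [481.61990207 -37.99432651]] [[469.93512319 -28.76969265  52.        ]]
```

```bash
python3 -m handwheel '-2 0 0 0 0 0 255; -2 0 15 0 0 0 255; -2 0 30 0 0 0 255; -2 0 45 0 0 0 255; -2 0 53 0 0 0 255; -2 0 53 0 0 0 255'; python3 -m handwheel '0 0 2 0 0 0 255; 0 0 3 0 0 0 255; 0 0 3 0 0 0 255'
```

```text
clock: 15.65
ee_pos: [0.4693, -0.0235, 0.0422]
eef_rot: [0.243, 0.97, -0.0, -0.0]
ft_force: [0.0, -0.7, -2.5]
finger_gap: 0.0556
grasp_force: 44.5
clock: 16.02
ee_pos: [0.4697, -0.0232, 0.0396]
eef_rot: [0.242, 0.97, 0.0, 0.0]
ft_force: [-0.0, -0.9, -3.8]
finger_gap: 0.0558
grasp_force: 44.6
```

```bash
python3 -m handwheel '0 0 2 0 0 0 255; 0 0 2 0 0 0 255'; python3 -m handwheel '0 0 2 0 0 0 255; 0 0 2 0 0 0 255'
```

```text
clock: 16.27
ee_pos: [0.4695, -0.0232, 0.0374]
eef_rot: [0.242, 0.97, -0.0, -0.0]
ft_force: [0.0, -0.1, -3.0]
finger_gap: 0.0557
grasp_force: 44.6
clock: 16.52
ee_pos: [0.4697, -0.0231, 0.0366]
eef_rot: [0.242, 0.97, 0.0, 0.0]
ft_force: [-11.3, 0.7, 27.8]
finger_gap: 0.0558
grasp_force: 47.0
```

```bash
python3 -m handwheel '0 0 -1 0 0 0 255; 0 0 -1 0 0 0 180; 0 0 -1 0 0 0 100; 0 0 -1 0 0 0 0; 0 0 -1 0 0 0 0; 0 0 -1 0 0 0 0; 0 0 -40 0 0 0 0; 0 0 -80 0 0 0 0'; python3 -m handwheel '0 0 -60 0 0 0 0; 0 0 -120 0 0 0 0; 0 0 -120 0 0 0 0;0 0 -120 0 0 0 0'; python3 - <<'E'
from h import *
g=snap('side','side7.png'); f=snap('top','top7.png')
im=cv2.imread('pics/side7.png'); hsv=cv2.cvtColor(im,cv2.COLOR_BGR2HSV)
for n,F,fn,b in(('side',g,'side7.png',(190,245,180,225)),('top',f,'top7.png',(215,270,200,255))):
    im=cv2.imread('pics/'+fn)[b[2]:b[3],b[0]:b[1]]; a=cv2.inRange(cv2.cvtColor(im,cv2.COLOR_BGR2HSV),(12,140,40),(32,255,255))
    ys,xs=np.nonzero(a); print(n,len(xs),xs.min()+b[0],xs.max()+b[0],ys.min()+b[2],ys.max()+b[2])
    for r in a[::2]: print(''.join('#' if v else '.' for v in r))
E
```

```text
clock: 17.52
ee_pos: [0.4691, -0.0232, 0.1162]
eef_rot: [0.242, 0.97, -0.0, -0.001]
ft_force: [0.3, 0.2, -0.2]
finger_gap: 0.0851
grasp_force: 0.0
clock: 18.02
ee_pos: [0.4695, -0.0232, 0.235]
eef_rot: [0.242, 0.97, -0.0, -0.0]
ft_force: [-0.9, 0.9, 0.1]
finger_gap: 0.0854
grasp_force: 0.0Traceback (most recent call last):
  File "<stdin>", line 6, in <module>
    return umr_minimum(a, axis, None, out, keepdims, initial, where)
ValueError: zero-size array to reduction operation minimum which has no identity
```

```bash
python3 - <<'E'
import cv2,numpy as np
for fn,b in(('side7.png',(190,245,180,238)),('top7.png',(215,270,200,255))):
    h=cv2.cvtColor(cv2.imread('pics/'+fn),cv2.COLOR_BGR2HSV)[b[2]:b[3]:2,b[0]:b[1]]
    print(fn)
    for r in h: print(''.join('.' if not 8<p[0]<36 and p[1]>60 else 'g' if p[1]<60 else chr(48+p[1]//26) for p in r.astype(int)), r[27])
E
```

```text
side7.png
gggggggggggggggg....................................ggg [ 81 154 126]
.....................................................gg [ 81 152 126]
.....................................................gg [ 81 149 128]
......................................................g [ 81 152 126]
......................................................g [ 82 152 126]
....................................................... [ 81 149 127]
....................................................... [ 81 155 125]
....................................................... [ 82 153 127]
......................g...2g........................... [ 59  57 111]
.................344555555555443....................... [ 18 133 117]
..............2345555555555555543...................... [ 19 133 117]
..............25555545554555554543g.................... [ 19 133 117]
..............g45554543gg23455554333g.................. [ 19 124 121]
...............35555444444555555433333g................ [ 18 131 121]
...........gg2344555555555555545533333332.............. [ 18 131 119]
.....g2223333333455455554555554454333333
[... 2208 characters left out ...]

.2.....ggg.g....2.g..gggggggggggggggg.g.ggggg3g........ [104  42 128]
.2....g2.....2.g....gggggggggggggggg...gg.g.443........ [104  42 127]
gggggggg.2g.22......2gggggggggggggg2..gg3gg22.......... [104  38 128]
gggggg.ggggg2..g.....ggggggggggggggg..g................ [103  42 127]
gggggg..2ggg.....g..gggggggggggggggg................... [102  40 129]
gg2..22.gggg.gg..2..gggggggggggggggg................... [104  39 130]
ggg2gg2gg..gg.2.g...gggggggggggggggg................... [104  37 130]
ggg.2.2...g....gggg.ggggggggggggggggg.................. [103  42 127]
g.gg22..g.2....gggg.2gggggggggggggg.................... [103  49 120]
ggggg..g2g..g.g.....ggggggggggggggg.................... [104  53 115]
```

The bushing stands upright and square on the block: in the side mask its outline is vertical and its base meets the wood. Next is the basket.

```bash
python3 go.py 446 281 235 -3.5
```

```text
shift [163.3 257.6  -0.7] turn [-0.1 -0.1 65.4] t 18.125
```

```bash
python3 -m handwheel '22 35 0 0 0 9 0; 45 70 0 0 0 18 0; 68 105 0 0 0 27 0; 90 140 0 0 0 36 0; 110 175 0 0 0 45 0; 130 205 0 0 0 54 0; 150 235 0 0 0 62 0; 163 258 0 0 0 65 0'; python3 -m handwheel '0 0 0 0 0 0 0; 0 0 0 0 0 0 0'; python3 go.py 446 281 128 -3.5
python3 - <<'E'
from h import *
# recheck bar/rim in the picture: dark bar rectangle, top0
f=np.load('top0.npy',allow_pickle=True).item(); im=f['img'].astype(int)
a=np.zeros((384,512),np.uint8); a[225:245,110:166]=(im.max(2)<62)[225:245,110:166]
n,l,st,c=cv2.connectedComponentsWithStats(a); k=1+st[1:,4].argmax(); print(st[k],c[k])
for x in(118,122,128,134,140,146,152,158,162):
    y=np.nonzero(l[:,x]==k)[0]; print(x,y.min(),y.max(),onz(f,[[x,y.mean()]],.15)[0,:2]*1e3) if len(y) else 0
E
```

```text
clock: 19.12
ee_pos: [0.4462, 0.2823, 0.2341]
eef_rot: [0.727, 0.687, -0.001, -0.0]
ft_force: [0.1, -0.2, 0.8]
finger_gap: 0.0855
grasp_force: 0.0
clock: 19.38
ee_pos: [0.4468, 0.2805, 0.2347]
eef_rot: [0.725, 0.688, -0.001, -0.0]
ft_force: [0.5, -0.3, -1.1]
finger_gap: 0.0857
grasp_force: 0.0
shift [  0.6  -0.7 106.7] turn [-0.1  0.1  0.5] t 19.375
[116 227  44  13 202] [136.84653465 232.86138614]
118 229 233 [450.18027891 339.56765954]
122 230 233 [448.86155335 327.25303339]
128 231 234 [446.13814283 308.78601942]
134 232 234 [444.9061981 290.4457596]
140 228 235 [449.62817532 272.43405647]
146 232 235 [443.92417175 253.96703899]
152 235 238 [435.26362325 235.43104764]
158 234 237 [438.47820553 217.45782147]
```

```bash
python3 -m handwheel '0 0 40 0 0 0 0; 0 0 80 0 0 0 0; 0 0 106 0 0 0 0; 0 0 106 0 0 0 0; 0 0 106 0 0 0 100; 0 0 106 0 0 0 200; 0 0 106 0 0 0 255; 0 0 106 0 0 0 255' 60; python3 -m handwheel '0 0 0 0 0 0 255; 0 0 0 0 0 0 255; 0 0 0 0 0 0 255;0 0 -5 0 0 0 255; 0 0 -40 0 0 0 255; 0 0 -90 0 0 0 255; 0 0 -130 0 0 0 255; 0 0 -130 0 0 0 255'; python3 go.py 480 -198 257 -3.5
```

```text
clock: 20.38
ee_pos: [0.4471, 0.2813, 0.1299]
eef_rot: [0.726, 0.688, 0.0, -0.0]
ft_force: [-10.6, -4.4, 27.0]
finger_gap: 0.0126
grasp_force: 57.6
clock: 21.38
ee_pos: [0.4482, 0.2818, 0.2622]
eef_rot: [0.726, 0.688, 0.002, 0.0]
ft_force: [1.1, 0.5, -4.0]
finger_gap: 0.0126
grasp_force: 59.1
shift [-477.5   57.4    4.2] turn [ 0.2 -0.2  0.4] t 21.375
```

```bash
python3 -m handwheel '-50 5 0 0 0 0 255; -110 9 0 0 0 0 255; -170 14 0 0 0 0 255; -230 20 0 0 0 0 255; -290 27 0 0 0 0 255; -350 35 0 0 0 0 255; -410 45 0 0 0 0 255; -450 50 0 0 0 0 255'; python3 -m handwheel '0 0 0 0 0 0 255; 0 0 0 0 0 0 255'; python3 go.py 480 -198 212 -3.5; python3 go.py 616 -206.6 212 -3.5
```

```text
clock: 22.38
ee_pos: [0.4723, -0.1733, 0.2582]
eef_rot: [0.726, 0.687, -0.0, -0.001]
ft_force: [-0.0, -0.2, -4.1]
finger_gap: 0.0126
grasp_force: 59.1
clock: 22.62
ee_pos: [0.4726, -0.1705, 0.2586]
eef_rot: [0.726, 0.688, -0.0, -0.001]
ft_force: [-0.9, 0.1, -2.8]
finger_gap: 0.0129
grasp_force: 59.1
shift [-27.1   8.9  46.6] turn [-0.1 -0.   0.4] t 22.625
shift [-28.4 145.2  46.4] turn [-0.1 -0.   0.4] t 22.625
```

```bash
python3 -m handwheel '-20 5 20 0 0 0 255; -28 9 46 0 0 0 255; -28 9 46 0 0 0 255; -28 9 46 0 0 0 255'; python3 go.py 616 -206.6 212 -3.5; python3 - <<'E'
from h import *
g=snap('side','side8.png'); im=cv2.imread('pics/side8.png'); b=(200,330,120,262)
h=cv2.cvtColor(im,cv2.COLOR_BGR2HSV)[b[2]:b[3]:2,b[0]:b[1]].astype(int)
for i,r in enumerate(h): print(b[2]+2*i,''.join('.' if 60<p[0]<95 and p[1]>85 else 'o' if 10<p[0]<36 and p[1]>85 else '#' if p[2]<60 else '+' if p[2]<150 else 'W' for p in r))
E
```

```text
clock: 23.12
ee_pos: [0.4806, -0.1984, 0.2143]
eef_rot: [0.725, 0.688, 0.0, 0.0]
ft_force: [0.6, 1.0, -2.8]
finger_gap: 0.0126
grasp_force: 59.1
shift [ -1.1 135.6   2.4] turn [ 0.  -0.   0.5] t 23.125
120 .#########+++++++++++##############...............WWWWWWWWWWWWWWWWWWWWWWWWW.................+WWWWWWWWWWWWWWWWWWWWWWWWWWWWWWWWWWWWW
122 ...############################+++#.........WWWWWWWWWWWWWWWWWWWWWWWWWWWWWWWWWWWW.............++WWWWWWWWWWWWWWWWWWWWWWWWWWWWWWWWWWW
124 ...##+++++###########+++++++++++++##..WWWWWWWWW++++++++++WWWWWWWWWWWWWWWWWWWWWWWWWWWW..........+WWWWWWWWWWWWWWWWWWWWWWWWWWWWWWWWWW
126 ...###+++++++++++++++++++++++++####+WWWWWWWWWW+##############+WWW+WWWWWWWWWWWWWWWWWWWWWWWW.......+WWWWWWWWWWWWWWWWWWWWWWWWWWWWWWWW
128 ....#####++++++++++++++++++#########+WWWWWWWWW+##############+WWooWWWWWWWWWWWWWWWWWWWWWWWWWWWW.....+WWWWWWWWWWWWWWWWWWWWWWWWWWWWWW
130 ....################################+WWWWWWWW++##++++#########+WWWWWWWWWWWWWWWWWWWWWWWWWWWWWWWWWWWW..+WWWWWWWWWWWWWWWWWWWWWWWWWWWW
132 ....################################+WWWWWW++++++++++#########++++WWWWWWWWWWWWWWWWWW
[... 7986 characters left out ...]
WW+++++WWWWWWWWWWW.......
252 ..................................................................++++++++++W+W+++++++WWWWWWWWWWWWW++++++++++++++WWWWWWWWWWW......
254 ...................................................................++WW+WWW+WWWWWWWWWWW+++++++++++++++++++++WWWWWWWWWWWWWW+++.....
256 ....................................................................++WWWW++++++++++++++++++++++WWWWWWWWWWWWWW++++++++++++++......
258 ....................................................................++++++++++++++++WWWWWWWWWWWWW+++++++++++++++++++..............
260 .....................................................................++++WWWWWW+WWWWW+++++++++++++++++++..........................
```

```bash
python3 - <<'E'
from h import *
g=np.load('side0.npy',allow_pickle=True).item()
print(onz(g,[[212,247],[251.5,241]],.084)*1e3); print('tips',onz(g,[[252,189],[254,203]],.198)*1e3)
E
python3 -m handwheel '0 20 2 0 0 0 255; -1 45 2 0 0 0 255; -1 70 2 0 0 0 255; -1 70 2 0 0 0 255'; python3 go.py 616 -206.6 212 -3.5
```

```text
[[ 426.38153976 -249.66521933   84.        ]
 [ 526.18618215 -256.82370181   84.        ]]
tips [[ 548.11876159 -194.44700242  198.        ]
 [ 537.13669373 -255.8678534   198.        ]]
clock: 23.68
ee_pos: [0.5518, -0.2035, 0.212]
eef_rot: [0.725, 0.688, 0.0, 0.0]
ft_force: [-0.2, 0.2, -3.9]
finger_gap: 0.0125
grasp_force: 59.2
shift [ 0.3 64.2  0.1] turn [0.1 0.  0.5] t 23.675
```

```bash
python3 -m handwheel '0 20 0 0 0 0 255; 0 42 0 0 0 0 255; 0 64 0 0 0 0 255; 0 64 0 0 0 0 255; 0 64 10 0 0 0 255; 0 64 20 0 0 0 255; 0 64 26 0 0 0 255; 0 64 26 0 0 0 255'; python3 go.py 616 -206.6 181 -3.5
```

```text
clock: 24.68
ee_pos: [0.6137, -0.2074, 0.185]
eef_rot: [0.726, 0.688, -0.0, -0.0]
ft_force: [0.3, -0.2, -3.2]
finger_gap: 0.0127
grasp_force: 59.2
shift [0.9 2.3 4. ] turn [-0.1 -0.   0.4] t 24.675
```

```bash
python3 -m handwheel '0 0 2 0 0 0 255; 0 0 2 0 0 0 255'; python3 -m handwheel '0 0 2 0 0 0 255; 0 0 2 0 0 0 255'
```

```text
clock: 24.92
ee_pos: [0.6143, -0.2075, 0.1835]
eef_rot: [0.726, 0.688, 0.0, 0.0]
ft_force: [-0.2, -0.3, -2.5]
finger_gap: 0.0127
grasp_force: 59.2
clock: 25.18
ee_pos: [0.6144, -0.2075, 0.1815]
eef_rot: [0.726, 0.688, 0.0, 0.0]
ft_force: [0.4, 0.7, -2.2]
finger_gap: 0.0126
grasp_force: 59.4
```

```bash
python3 -m handwheel '0 0 1 0 0 0 255; 0 0 1 0 0 0 255'; python3 -m handwheel '0 0 1 0 0 0 255; 0 0 1 0 0 0 255'
```

```text
clock: 25.42
ee_pos: [0.6144, -0.2074, 0.1811]
eef_rot: [0.726, 0.688, 0.0, 0.0]
ft_force: [-1.5, 1.3, 3.9]
finger_gap: 0.0121
grasp_force: 60.3
clock: 25.68
ee_pos: [0.6145, -0.2074, 0.1807]
eef_rot: [0.726, 0.688, 0.0, 0.001]
ft_force: [-3.8, 3.7, 11.8]
finger_gap: 0.0127
grasp_force: 61.4
```

```bash
python3 -m handwheel '0 0 -1 0 0 0 255; 0 0 -1 0 0 0 200; 0 0 -1 0 0 0 120; 0 0 -1 0 0 0 50; 0 0 -1 0 0 0 0; 0 0 -1 0 0 0 0; 0 0 -1 0 0 0 0; 0 0 -30 0 0 0 0'; python3 -m handwheel '0 0 -40 0 0 0 0; 0 0 -80 0 0 0 0; 0 -20 -100 0 0 0 0;0 -20 -100 0 0 0 0; 0 -20 -100 0 0 0 0; 0 -20 -100 0 0 0 0'; python3 - <<'E'
from h import *
g=snap('side','side9.png'); im=cv2.imread('pics/side9.png'); b=(230,340,150,270)
h=cv2.cvtColor(im,cv2.COLOR_BGR2HSV)[b[2]:b[3]:3,b[0]:b[1]].astype(int)
for i,r in enumerate(h): print(b[2]+3*i,''.join('.' if 60<p[0]<95 and p[1]>85 else 'o' if 10<p[0]<36 and p[1]>85 else '#' if p[2]<60 else '+' if p[2]<150 else 'W' for p in r))
E
```

```text
clock: 26.68
ee_pos: [0.6132, -0.2071, 0.2079]
eef_rot: [0.726, 0.688, -0.001, -0.002]
ft_force: [0.5, 0.1, 0.4]
finger_gap: 0.0859
grasp_force: 0.0
clock: 27.42
ee_pos: [0.5943, -0.2063, 0.3083]
eef_rot: [0.726, 0.688, -0.0, -0.001]
ft_force: [-0.2, -0.1, -0.5]
finger_gap: 0.0855
grasp_force: 0.0
150 ....+++++++++......+++++.+++++WWWW+++++++WWWWWWWWW......................................++WWWWWWWWWWWWWWWWWWWW
153 ..++WW+++++++......+++++.+++++WW+++++++++++................................................+WWWWWWWWWWWWWWWWWW
156 ...++++++++++......+++++.+++++.+++++++++++....................................................+WWWWWWWWWWWWWWW
159 ....+++++++++......++++++++++++W+++++++++........................................................+WWWWWWWWWWWW
162 ........+WWWWWWWWW+++++WW+++++WWWWWW...............................................................+WWWWWWWWWW
165 .........+WWWWWWWW++++++W+++++WWWWWWW.................................................................+WWWWWWW
168 ..........+WWWWWWWW+++++W++++++WWWWW++...................................................................+W
[... 3098 characters left out ...]
..........
252 ....................................+++++++++++++++++++++++++++++++++++++++++++++++WWWWWWWWWW+................
255 .....................................+++++++++++++++++++++++++++++++++++WWWWWWWWWW++++++++++++................
258 ......................................++++++++++++++++++++++++++++++++++++++++++++++++........................
261 .......................................+++++++++++++++++++++++++++++..........................................
264 ........................................+++++++++++...........................................................
267 ..............................................................................................................
```

The bar lies across both prongs and the basket hangs level below them, clear of the gripper. I'll let it settle, then hand in.

```bash
python3 -m handwheel '0 0 -20 0 0 0 0; 0 0 -20 0 0 0 0; 0 0 -20 0 0 0 0; 0 0 -20 0 0 0 0; 0 0 -20 0 0 0 0; 0 0 -20 0 0 0 0; 0 0 -20 0 0 0 0; 0 0 -20 0 0 0 0'; python3 -c "
from plant import *
print(close_job())"
```

```text
clock: 28.48
ee_pos: [0.5943, -0.2064, 0.3295]
eef_rot: [0.726, 0.688, 0.0, 0.0]
ft_force: [0.3, 0.4, -0.2]
finger_gap: 0.0856
grasp_force: 0.0
the job is handed in; nothing more can be done
None
```

The gauge hangs on the rail, the bushing stands on its block and the basket hangs on both prongs; I handed the job in at about 28.5 s of the 72 s allowed, and the hand-in gave no verdict.

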